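# Present the palette knife for the blade check

## Robot

A 6-joint arm with a two-finger parallel gripper is mounted at the origin on the work surface. World frame = base frame: x ahead of the robot, y to its left, z up, the work surface at z = 0. Lengths are in mm, angles in rad, forces in N, time in s.
With the tool pointing down it reaches from about 325 to 850 mm from the base axis. Payload 15.5 kg.
Tool frame: the origin (TCP) lies midway between the tips of the shut fingers; the grasp point (between the pads) lies 19 mm behind it (pinch_z is the z of the grasp point in the tool frame, in mm); z points along the fingers, y is the line along which they close (so a half turn about z gives the same grasp; the last joint's range is limited). The gripper opens to 91 mm and grips with 3 to 60 N. Pads are 32 mm wide; open, the fingers measure 118 mm over their backs; the gripper's body (76 mm by 178 mm) begins 60 mm behind the grasp point.
Start: joints at [-1.391, 0.494, 1.345, -0, 1.302, -0.096], TCP at [170.199, -601.381, 213.915] pointing down, gripper open.
Joint ranges: [-2.91, 2.91], [-0.82, 2.16], [0.22, 2.67], [-1.22, 4.37], [0.12, 2.79], [-3.08, 3.08]. Speed limits (rad/s): [1.89, 1.89, 2.57, 3.01, 3.01, 3.01].

## Interface

Orientations are given as a unit quaternion [w, x, y, z].
In Python, from station import * gives the robot as it stands.
- The arm moves only by the shell command python3 -m jog 'ROWS'. ROWS is JSON, a list that holds one entry, the list of rows, each a list of 7 numbers: the turn, a rotation vector about the tool's x, y, z as a fraction of full scale, then the shift along the tool's x, y, z as a fraction of full scale, then the closure, from -1 (fully open) to 1 (shut). A call has 1 to 12 rows; each row shifts and turns the commanded pose from where the row before left it, along the tool's axes as they then stand; what a row does not reach is not made up. Full scale, the value 1, is 0.3 m for a shift and 180 degrees for a turn. A row lasts 1/8 s, in which the tool goes at most 62.5 mm and 10.7 degrees, less where a joint would pass 70% of its speed; a pose out of reach is approached as far as the arm can. A call with a number of a shift or a turn outside -1 to 1 is refused whole. A call with a gripper value outside its range is refused whole. The fingers move at their own pace and stop on an object; the grip force is fixed at half the most. Time passes only in rows, so rows that do not move let the fingers close. It gives the time, the measured TCP pose, the force, the opening and the grip force at its end, in the units of the state.
- sense(): the state, without advancing time (a new reading comes with each control period).
- snapshot(name): name is "side" or "top" or "wrist"; returns a dict with "img" (384x512x3 uint8, red, green, blue), "vfov" (degrees; the focal length in pixels is half the picture's height over the tangent of half this angle, whatever the lens; pixels are square), "cx", "cy" (the principal point, pixels), "distortion" ([k1, k2, p1, p2, k3] as OpenCV has them; the pictures are not rectified), "R" (3x3) and "t" (3): a world point X has camera coordinates R X + t. Camera axes: x right, y down, z forward; pixel columns grow to the right and rows downward; lengths in mm; the calibration is good to about 2 mm. A picture is of the moment at which its call begins. There is no depth.
- job_done(): hands the job in; it is judged then, once.
The state is a dict: "t": time; "joints": joint angles; "dq": joint speeds; "joint_efforts": joint torques, N m; "position": TCP position; "tool_rot": TCP orientation; "ft_force": force on the tool from outside, world axes, zero at the start; "torque": the same for the moment, N m; "width": finger opening in mm; "gripper_force": force on a finger pad.
Only numpy, scipy, OpenCV 4.12 (cv2) and the standard library are available. Lean on these libraries where they do the work, as an engineer would, in place of code of your own. Each camera call takes 0.05 s, during which the arm holds its last target. There are 200 camera calls.

## Task

Before the shift every palette knife gets a blade check. Draw the red-handled palette knife out of its leaning holder, turn it level with the blade lying flat, and hold it about 20 cm up with the blade over the middle of the lit inspection panel. Finish while still holding it there, still and raised and resting on nothing; never touch the panel with it, and do not disturb the blue knife, the chocolate pumpkin or the bowl.

Things in the scene. Friction and masses are not known exactly. Their poses are not given: they have to be found in the camera images.
- red_knife: Loose palette knife, red handle, 120 g, in either slot, blade fully in. Origin: handle centre. x: handle to tip; y: across; z: normal to the blade's flat. Handle 100 (x -50..50) x 26 (y) x 18 (z); blade x 50..155, 24 wide, 3 thick, in line. Balance point at x +25. At first x points 60 deg below level, to the holder's +x side (handle leans 30 deg from upright to its -x); y level. Slack of 1-2 deg.
- red_knife_blade (a point): Middle of the red knife's blade: 102.5 mm from the handle centre along the knife's x.
- red_knife_tip (a point): Tip of the red knife's blade: 155 mm from the handle centre along the knife's x.
- blue_knife: Identical palette knife with a blue handle in the other slot; stays there. Same axes and sizes as the red one.
- holder: Fixed holder: white slab 190 wide (y), 118 long, 22 thick, leaning 30 deg from upright, top towards its -x (robot side), on a base 160 x 190 x 8. Origin on the bench; base spans x -90..70, y -95..95. Mouth plane's centre at (-20, 0, 115). Two slots 28 wide (y), 6 thick at y +60 and -60. Draw along (-0.5, 0, 0.866) in its frame; 105 mm of travel frees the blade; only friction resists.
- panel: Fixed flat inspection panel, 220 x 220 x 14 high, bright white in an aluminium frame. Origin: centre of its underside on the bench, z up.
- pumpkin: Loose brown chocolate pumpkin with cream face, 120 diameter, 115 high with its stem. Origin: centre of its underside. Bystander.
- bowl: Loose steel bowl, 140 diameter, 60 high. Origin: centre of its underside. Bystander.
Not all that is in view belongs to the job. Of the things that look like the red_knife, the larger one is meant. Several things have the shape of the holder; the one meant has the colours described above.

How it is judged:
By the outcome, as a careful person would: the job done as asked, in the order asked, and still so for the second after the job is handed in, while the arm keeps its last pose, push and grip.
It also fails if it takes over 40 s, if anything falls off the work surface, if the arm or the gripper's body presses on something with over 40 N, if the wrist force passes 120 N, or if a joint passes its speed limit or range.

## Working session

There is one attempt and no reset: what is moved stays moved. The work goes in short steps, Python scripts to look and compute and a shell command to move; the robot and the scene stay as the last step left them, time stands still between calls to the robot, and variables do not carry over. Pictures are saved under pics/ and viewed, at most 10 in all, crops included, and the job is handed in when it is done.

```bash
mkdir -p pics; ls
python3 - <<'E'
from station import *
import cv2,numpy as np
s=sense();print(s['t'],s['position'],s['tool_rot'],s['width'])
for n in['side','top']:
    d=snapshot(n);cv2.imwrite(f'pics/{n}0.png',d['img'][...,::-1]);np.save(f'pics/{n}0.npy',d,allow_pickle=True)
    print(n,d['vfov'],d['cx'],d['cy'],d['distortion'],np.round(d['R'],4).tolist(),d['t'], (-np.array(d['R']).T@np.array(d['t'])).round())
E
```

```text
pics
0.0 [ 170.11982421 -600.99396391  213.34098302] [-6.26625617e-04  9.90508152e-01  1.37452567e-01 -2.52411475e-05] 91.35460305047937
side 47.31743427252705 258.5243791941115 183.2465484329944 [-0.13704203  0.          0.          0.          0.        ] [[0.9911, -0.1323, -0.0171], [-0.1038, -0.6841, -0.7219], [0.0838, 0.7173, -0.6918]] [-508.67455017  130.21641431 1342.80869054] [ 405. -941. 1014.]
top 43.52979298067632 260.10456989342566 198.13473826111036 [-0.10202283  0.          0.          0.          0.        ] [[0.056, -0.9984, 0.0006], [-0.9783, -0.055, -0.1996], [0.1993, 0.0105, -0.9799]] [ -27.77246261  536.76357915 1622.28475542] [ 203.  -15. 1697.]
```

View pics/top0.png

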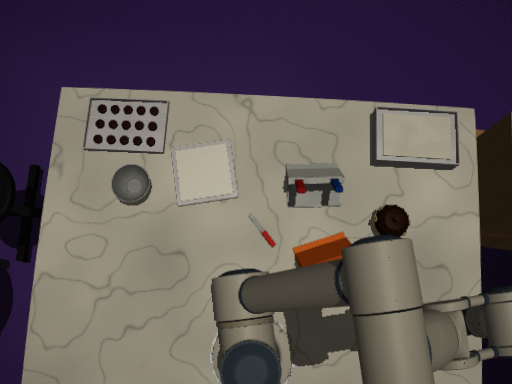

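View pics/side0.png

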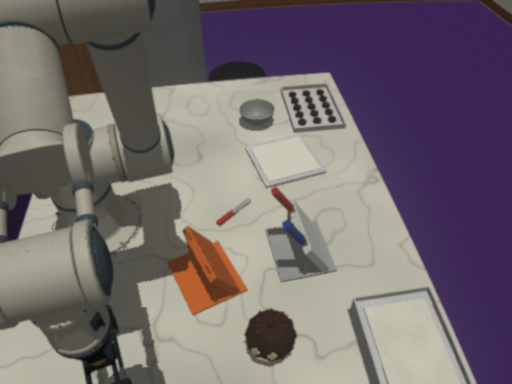

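The top view shows the white holder around (315,185), with the red handle at (300,186) and blue at (337,185). The panel is at (205,172), the bowl at (131,184) and the pumpkin at (392,221). The orange holder (322,250) and the small red knife (262,230) are decoys. In the side view the red handle is at (283,200), blue at (294,233) and the panel at (286,160).

```bash
cat > h.py <<'E'
import numpy as np,cv2
def cam(d):
    f=192/np.tan(np.radians(d['vfov']/2));return np.array([[f,0,d['cx']],[0,f,d['cy']],[0,0,1.]]),np.array(d['distortion'],float),np.array(d['R']),np.array(d['t'])
def ray(d,p):
    K,D,R,t=cam(d);u=cv2.undistortPoints(np.array([[p]],float),K,D)[0,0]
    v=R.T@np.array([*u,1]);return -R.T@t,v/np.linalg.norm(v)
def onz(d,p,z):
    c,v=ray(d,p);return c+v*(z-c[2])/v[2]
def tri(a,p,b,q):
    c,v=ray(a,p);e,w=ray(b,q);s=np.linalg.lstsq(np.c_[v,-w],e-c,rcond=None)[0]
    x=c+s[0]*v;y=e+s[1]*w;return (x+y)/2,np.linalg.norm(x-y)
def proj(d,X):
    K,D,R,t=cam(d);return cv2.projectPoints(np.array(X,float).reshape(-1,1,3),cv2.Rodrigues(R)[0],t,K,D)[0][:,0]
def masks(img):
    h=cv2.cvtColor(img,cv2.COLOR_RGB2HSV);H,S,V=cv2.split(h)
    return {'red':((H<6)|(H>172))&(S>160)&(V>70),'blue':(H>100)&(H<128)&(S>150)&(V>60)}
def blobs(m,amin=15):
    n,l,s,c=cv2.connectedComponentsWithStats(m.astype(np.uint8));out=[]
    for i in range(1,n):
        if s[i,4]>=amin:
            ys,xs=np.where(l==i);r=cv2.minAreaRect(np.c_[xs,ys].astype(np.float32))
            out.append((s[i,4],c[i].round(1),cv2.boxPoints(r).round(1).tolist()))
    return out
E
python3 - <<'E'
from h import *
D={n:np.load(f'pics/{n}0.npy',allow_pickle=True).item() for n in['side','top']}
for n,d in D.items():
    for k,m in masks(d['img']).items():
        for b in blobs(m): print(n,k,*b)
    g=cv2.cvtColor(d['img'],cv2.COLOR_RGB2HSV)
    (x0,y0)=(165,135) if n=='top' else (240,130)
    sub=g[y0:y0+80,x0:x0+95]
    m=(sub[...,2]>215)&(sub[...,1]<40)
    for b in blobs(m,200):
        q=np.array(b[2])+[x0,y0];print(n,'panel',b[0],q.tolist(),[onz(d,p,14).round(0).tolist() for p in q], onz(d,b[1]+[x0,y0],14).round(1))
def crop(n,x,y,w,h,k): return cv2.resize(D[n]['img'][y:y+h,x:x+w,::-1],None,fx=k,fy=k,interpolation=cv2.INTER_CUBIC)
a=crop('top',270,150,90,70,4.4);b=crop('side',250,175,90,115,4.4)
h=max(a.shape[0],b.shape[0]);a=cv2.copyMakeBorder(a,0,h-a.shape[0],0,0,cv2.BORDER_CONSTANT);b=cv2.copyMakeBorder(b,0,h-b.shape[0],0,0,cv2.BORDER_CONSTANT)
cv2.imwrite('pics/crop1.png',np.hstack([a,b]))
E
```

```text
side red 21 [275.  191.1] [[271.8999938964844, 190.39999389648438], [275.3999938964844, 188.10000610351562], [278.0, 192.0], [274.5, 194.3000030517578]]
side red 57 [224.8 217.5] [[217.39999389648438, 221.3000030517578], [230.3000030517578, 210.89999389648438], [232.39999389648438, 213.5], [219.5, 223.8000030517578]]
top red 92 [300.5 186.2] [[295.79998779296875, 180.0], [303.29998779296875, 178.6999969482422], [305.70001220703125, 191.6999969482422], [298.20001220703125, 193.10000610351562]]
top red 82 [268.  238.2] [[261.0, 232.6999969482422], [264.70001220703125, 230.0], [275.0, 243.6999969482422], [271.3999938964844, 246.5]]
top blue 53 [338.3 187.3] [[335.0, 181.0], [342.0, 181.0], [342.0, 191.0], [335.0, 191.0]]
```

View pics/crop1.png

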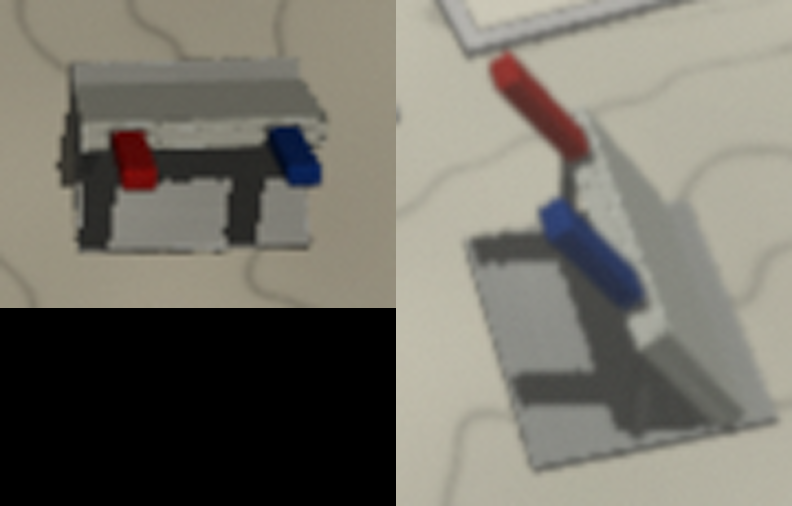

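The crop shows both handles in the white holder. In crop pixels, the red handle's end face is at about (141,180) in the top view and (505,72) in the side view. The base corners are clear too.

Run:
```python
from h import *
D={n:np.load(f'pics/{n}0.npy',allow_pickle=True).item() for n in['side','top']}
T=lambda x,y:np.array([270+(x+.5)/4.4-.5,150+(y+.5)/4.4-.5]); S=lambda x,y:np.array([250+(x-396+.5)/4.4-.5,175+(y+.5)/4.4-.5])
t,s=D['top'],D['side']
print('top base',[onz(t,T(*p),8).round().tolist() for p in[(78,250),(309,248),(297,60),(73,62)]])
print('side base',[onz(s,S(*p),8).round().tolist() for p in[(470,240),(534,470),(776,420)]])
# handle: end-face centres, and mouth-end centres
print('red end',tri(t,T(141,180),s,S(504,72)),'blue end',tri(t,T(304,178),s,S(555,218)))
print('red mouth',tri(t,T(126,133),s,S(578,146)),'blue mouth',tri(t,T(285,130),s,S(633,293)))
for n,d in D.items():
    g=cv2.cvtColor(d['img'],cv2.COLOR_RGB2HSV)
    (x0,y0)=(165,135) if n=='top' else (240,130)
    c=(205,172) if n=='top' else (286,160)
    print(g[c[1],c[0]],g[c[1]+45,c[0]])
    sub=g[y0:y0+80,x0:x0+95].astype(int)
    m=(sub[...,2]>g[c[1],c[0],2]-18)&(abs(sub[...,1]-g[c[1],c[0],1])<14)
    l=cv2.connectedComponents(m.astype(np.uint8))[1]; m=l==l[c[1]-y0,c[0]-x0]
    b=blobs(m,200)[0]; q=np.array(b[2])+[x0,y0]
    print(n,b[0],q.tolist(),[onz(d,p,14).round(0).tolist() for p in q],onz(d,q.mean(0),14).round(1))
```

```text
top base [[522.0, -96.0, 8.0], [534.0, -284.0, 8.0], [692.0, -270.0, 8.0], [680.0, -85.0, 8.0]]
side base [[524.0, -99.0, 8.0], [536.0, -287.0, 8.0], [693.0, -274.0, 8.0]]
red end (array([ 540.74282795, -130.31200168,  197.7193576 ]), np.float64(0.4834890928206498)) blue end (array([ 549.81886925, -248.92538703,  197.71520433]), np.float64(2.168313677000076))
red mouth (array([ 592.37044439, -123.53827095,  118.25345384]), np.float64(4.428321816557504)) blue mouth (array([ 602.11682683, -245.74249894,  118.67807181]), np.float64(3.4893533263190695))
[ 25  24 201] [  3 132  87]
side 2471 [[236.29999995231628, 132.5], [277.5, 104.39999961853027], [319.8000030517578, 166.4000015258789], [278.5999984741211, 194.5999984741211]] [[480.0, 382.0, 14.0], [664.0, 545.0, 14.0], [746.0, 147.0, 14.0], [583.0, 34.0, 14.0]] [618.7 258.8  14. ]
[ 22  35 181] [ 22  41 160]
top 2634 [[172.80000019073486, 150.60000038146973], [226.0999984741211, 142.59999990463257], [233.8000030517578, 193.4000015258789], [180.5, 201.4000015258789]] [[705.0, 332.0, 14.0], [746.0, 139.0, 14.0], [558.0, 98.0, 14.0], [518.0, 286.0, 14.0]] [630.4 213.3  14. ]
```

```bash
cat > go.py <<'E'
from station import *
from h import *
from scipy.spatial.transform import Rotation as Ro
def rot(): q=sense()['tool_rot'];return Ro.from_quat([q[1],q[2],q[3],q[0]])
def tgt(yaw,pitch): # tool z tilts back by pitch(deg): tool x along yaw when down
    return Ro.from_euler('z',yaw,degrees=True)*Ro.from_matrix(np.diag([1,-1,-1.]))*Ro.from_euler('y',-pitch,degrees=True)
def need(P,Rt):
    r=rot();s=sense();dv=(r.inv()*Rt).as_rotvec(degrees=True)
    print('pos',np.round(s['position'],1),'turn deg',dv.round(2),'frac',(dv/180).round(4))
    d=np.array(P)-s['position']
    print('shift now-axes',(r.inv().apply(d)/300).round(4),'target-axes',(Rt.inv().apply(d)/300).round(4),'len',np.linalg.norm(d).round(1))
    print('w',round(s['width'],1),'f',np.round(s['ft_force'],1),'q',np.round(s['joints'],2),'t',s['t'])
E
python3 -m jog '[[[0,0,0.0322,0,0,-0.15,-1],[0,0,0.0322,0,0,-0.15,-1],[0,0,0,0,0,-0.15,-1],[0,-0.055,0,0,0,0,-1],[0,-0.056,0,0,0,0,-1]]]'
python3 - <<'E'
from go import *
R=tgt(4.2,20);z=R.apply([0,0,1]);P=np.array([564.5,-127,161])+19*z;print(z,P)
need(P-130*z,R)
s,t=[np.load(f'pics/{n}0.npy',allow_pickle=True).item() for n in('side','top')]
print([onz(s,p,14).round().tolist() for p in[(247,149),(297,136),(325,170),(268,185)]])
print([onz(t,p,14).round().tolist() for p in[(171,150),(231,139),(238,196),(178,206)]])
E
```

```text
t: 0.72
position: [169.5, -601.9, 350.3]
tool_rot: [0.008, 0.984, 0.035, -0.176]
ft_force: [-0.0, 0.5, -0.8]
width: 91.4
gripper_force: 0.0
[-0.34110164 -0.02504894 -0.93969262] [ 558.01906883 -127.47592983  143.14584021]
pos [ 169.5 -601.9  350.3] turn deg [ 0.13  0.26 -0.14] frac [ 0.0007  0.0015 -0.0008]
shift now-axes [ 1.5539 -1.4855 -0.2764] target-axes [ 1.5587 -1.4824 -0.2659] len 650.2
w 91.4 f [-0.   0.5 -0.8] q [-1.2   0.47  1.08 -0.34  1.69  0.27] t 0.725
[[509.0, 278.0, 14.0], [701.0, 326.0, 14.0], [759.0, 126.0, 14.0], [556.0, 83.0, 14.0]]
[[707.0, 339.0, 14.0], [761.0, 122.0, 14.0], [549.0, 82.0, 14.0], [501.0, 294.0, 14.0]]
```

```bash
python3 -m jog '[[[0,0,0,0.1415,-0.135,-0.025,-1],[0,0,0,0.1415,-0.135,-0.025,-1],[0,0,0,0.1415,-0.135,-0.025,-1],[0,0,0,0.1415,-0.135,-0.025,-1],[0,0,0,0.1415,-0.135,-0.025,-1],[0,0,0,0.1415,-0.135,-0.025,-1],[0,0,0,0.1415,-0.135,-0.025,-1],[0,0,0,0.1415,-0.135,-0.025,-1],[0,0,0,0.1415,-0.135,-0.025,-1],[0,0,0,0.1415,-0.135,-0.025,-1],[0,0,0,0.1415,-0.135,-0.025,-1],[0,0,0,0,0,0,-1]]]'
python3 - <<'E'
from go import *
R=tgt(4.2,20);z=R.apply([0,0,1]);P=np.array([564.5,-127,161])+19*z
need(P-130*z,R)
d=snapshot('wrist');cv2.imwrite('pics/w1.png',d['img'][...,::-1])
ex=Ro.from_euler('z',4.2,degrees=True).apply([.5,0,-.866]);c=np.array([567,-127,157])
print(proj(d,[c,c-50*ex,c+50*ex]).round(1))
for k,m in masks(d['img']).items():
  for b in blobs(m,100):print(k,*b)
E
```

```text
t: 2.22
position: [604.8, -119.5, 265.1]
tool_rot: [0.006, 0.984, 0.038, -0.174]
ft_force: [0.2, -0.3, -0.1]
width: 91.2
gripper_force: 0.0
pos [ 604.8 -119.5  265.1] turn deg [0.02 0.07 0.25] frac [0.0001 0.0004 0.0014]
shift now-axes [-0.009   0.0149  0.0027] target-axes [-0.009   0.0149  0.0027] len 5.3
w 91.2 f [ 0.2 -0.3 -0.1] q [-0.23  0.64  0.99 -0.11  1.85  1.25] t 2.225
[[257.9 187.5]
 [258.  237. ]
 [257.7 144.6]]
red 2238 [257.8 194.2] [[245.0, 148.0], [272.0, 148.0], [272.0, 239.0], [245.0, 239.0]]
red 251 [194.7 214.5] [[177.89999389648438, 205.10000610351562], [184.1999969482422, 198.1999969482422], [209.0, 220.8000030517578], [202.6999969482422, 227.6999969482422]]
blue 2137 [382.2 193.3] [[363.1000061035156, 148.6999969482422], [389.8999938964844, 145.0], [402.1000061035156, 235.1999969482422], [375.3999938964844, 238.8000030517578]]
```

View pics/w1.png

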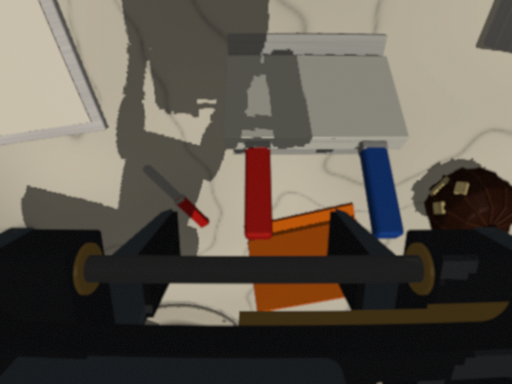

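The wrist view shows the red handle at rows 148–239, centred on column 258, which matches my prediction within about 3 px. Next I descend and grip.

```bash
python3 -m jog '[[[0,0,0,-0.009,0.015,0.13,-1],[0,0,0,0,0,0.12,-1],[0,0,0,0,0,0.1,-1],[0,0,0,0,0,0.06,-1],[0,0,0,0,0,0.026,-1],[0,0,0,0,0,0,-1],[0,0,0,0,0,0,1],[0,0,0,0,0,0,1],[0,0,0,0,0,0,1],[0,0,0,0,0,0,1],[0,0,0,0,0,0,1],[0,0,0,0,0,0,1]]]'
```

```text
t: 3.78
position: [556.5, -130.8, 144.9]
tool_rot: [0.006, 0.984, 0.036, -0.173]
ft_force: [-0.1, 1.0, -0.7]
width: 34.0
gripper_force: 0.0
```

```bash
python3 -m jog '[[[0,0,0,0,0,0,1],[0,0,0,0,0,0,1],[0,0,0,0,0,0,1],[0,0,0,0,0,0,1]]]'
python3 - <<'E'
from go import *
R=tgt(4.2,20);r=rot()
ex=Ro.from_euler('z',4.2,degrees=True).apply([.5,0,-.866]);s=sense()
print('draw dir in tool',r.inv().apply(-ex).round(4),'*115/300',(r.inv().apply(-ex)*115/300).round(4),s['ft_force'].round(1) if hasattr(s['ft_force'],'round') else s['ft_force'],s['position'],s['width'])
E
```

```text
t: 4.28
position: [556.4, -130.0, 144.7]
tool_rot: [0.006, 0.984, 0.036, -0.173]
ft_force: [0.3, 5.4, -1.2]
width: 26.3
gripper_force: 29.7
draw dir in tool [-0.7659 -0.0014 -0.6429] *115/300 [-0.2936 -0.0005 -0.2465] [ 0.3  5.4 -1.2] [ 556.43390388 -129.97300192  144.73223947] 26.29944048789929
```

Gripped at 26.3 mm, with a small side load. I'll ease that off and start the draw gently.

```bash
python3 -m jog '[[[0,0,0,0,-0.004,0,1],[0,0,0,-0.0128,0,-0.0107,1],[0,0,0,-0.0255,0,-0.0214,1],[0,0,0,-0.0255,0,-0.0214,1],[0,0,0,0,0,0,1]]]'
python3 - <<'E'
from go import *
d=snapshot('wrist');ex=Ro.from_euler('z',4.2,degrees=True).apply([.5,0,-.866])
for b in blobs(masks(d['img'])['red'],500):print(b)
E
```

```text
t: 4.9
position: [543.4, -130.4, 167.7]
tool_rot: [0.006, 0.984, 0.036, -0.173]
ft_force: [-2.8, 4.5, 1.2]
width: 25.9
gripper_force: 29.9
(np.int32(3921), array([253. , 212.2]), [[230.0, 255.0], [230.0, 166.0], [277.0, 166.0], [277.0, 255.0]])
(np.int32(1312), array([253.9, 296.7]), [[229.0, 310.0], [229.0, 284.0], [279.0, 284.0], [279.0, 310.0]])
```

```bash
python3 -m jog '[[[0,0,0,-0.0383,0,-0.0321,1],[0,0,0,-0.0383,0,-0.0321,1],[0,0,0,-0.0383,0,-0.0321,1],[0,0,0,-0.0383,0,-0.0321,1],[0,0,0,-0.0383,0,-0.0321,1],[0,0,0,-0.0383,0,-0.0321,1],[0,0,0,-0.0383,0,-0.0321,1],[0,0,0,-0.0383,0,-0.0321,1],[0,0,0,0,0,0,1]]]'
python3 - <<'E'
from go import *
for n in('side','top'):
    d=snapshot(n);np.save(f'pics/{n}1.npy',d,allow_pickle=True)
    for k,m in masks(d['img']).items():
      for b in blobs(m):print(n,k,b)
    if n=='side':cv2.imwrite('pics/s2.png',cv2.resize(d['img'][100:340,150:400,::-1],None,fx=2.4,fy=2.4))
E
```

```text
t: 6.08
position: [484.0, -135.1, 271.4]
tool_rot: [0.007, 0.984, 0.036, -0.173]
ft_force: [-0.4, 0.3, -1.2]
width: 25.9
gripper_force: 29.9
side red (np.int32(33), array([246.6, 159.3]), [[242.5, 159.5], [246.5, 155.5], [250.5, 159.5], [246.5, 163.5]])
side blue (np.int32(32), array([286.4, 224.2]), [[282.29998779296875, 223.8000030517578], [286.79998779296875, 220.39999389648438], [290.20001220703125, 224.89999389648438], [285.70001220703125, 228.1999969482422]])
```

View pics/s2.png

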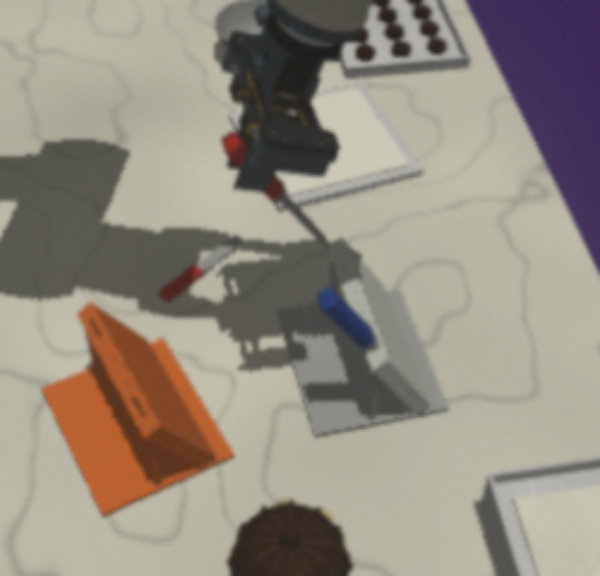

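The knife is clear of the holder and held, and the blue one is still in its slot. I'll lift, then turn it level.

```bash
python3 -m jog '[[[0,0,0,-0.045,0,-0.125,1],[0,0.05,0,0,0,0,1],[0,0.05,0,0,0,0,1],[0,0.05,0,0,0,0,1],[0,0.05,0,0,0,0,1],[0,0.05,0,0,0,0,1],[0,0.05,0,0,0,0,1],[0,0.034,0,0,0,0,1],[0,0,0,0,0,0,1]]]'
python3 - <<'E'
from go import *
R=tgt(18,-40);z=R.apply([0,0,1]);kx=R.apply([np.cos(np.radians(40)),0,np.cos(np.radians(50))]);print('kx',kx.round(3))
c=np.array([630,209,220])-102.5*kx; P=c-5*kx+19*z
need(P,R)
E
```

```text
t: 7.3
position: [482.7, -134.8, 308.8]
tool_rot: [-0.013, 0.939, 0.033, 0.342]
ft_force: [-0.1, -1.1, -1.2]
width: 26.0
gripper_force: 30.0
kx [ 0.951  0.309 -0.   ]
pos [ 482.7 -134.8  308.8] turn deg [  8.85  -0.04 -10.75] frac [ 0.0491 -0.0002 -0.0597]
shift now-axes [-0.0219 -1.0309  0.4349] target-axes [ 0.1641 -0.9382  0.5876] len 335.7
w 26.0 f [-0.1 -1.1 -1.2] q [-0.74 -0.    2.03  0.76  0.75  0.29] t 7.3
```

```bash
python3 -m jog '[[[0.0246,0,-0.03,0,0,0,1],[0.0246,0,-0.03,0,0,0,1],[0,0,0,0.056,-0.156,0.064,1],[0,0,0,0.056,-0.156,0.064,1],[0,0,0,0.056,-0.156,0.064,1],[0,0,0,0.056,-0.156,0.064,1],[0,0,0,0.056,-0.156,0.064,1],[0,0,0,0.056,-0.156,0.064,1],[0,0,0,0,0,0,1],[0,0,0,0,0,0,1]]]'
python3 - <<'E'
from go import *
R=tgt(18,-40);z=R.apply([0,0,1]);kx=np.array([.951,.309,0])
P=np.array([630,209,300])-107.5*kx+19*z
need(P,R)
ims=[]
for n in('side','top'):
    d=snapshot(n);np.save(f'pics/{n}2.npy',d,allow_pickle=True)
    c=np.array([630,209,300])-102.5*kx
    q=proj(d,[c,c+155*kx,c-50*kx,c+50*kx]);print(n,q.round(1).tolist())
    x,y=(q[1]-[60,60]).astype(int);x=max(x-20,0);y=max(y,0)
    im=cv2.resize(d['img'][y:y+130,x:x+130,::-1],(396,396),interpolation=cv2.INTER_CUBIC);print('crop',x,y);ims.append(im)
cv2.imwrite('pics/c3.png',np.hstack(ims))
E
```

```text
t: 8.55
position: [538.1, 161.9, 286.4]
tool_rot: [-0.052, 0.928, 0.149, 0.337]
ft_force: [-0.2, 0.1, -0.9]
width: 25.6
gripper_force: 30.0
pos [538.1 161.9 286.4] turn deg [0.07 0.19 0.31] frac [0.0004 0.001  0.0017]
shift now-axes [ 0.0154 -0.0545  0.0166] target-axes [ 0.015  -0.0546  0.0167] len 17.7
w 25.6 f [-0.2  0.1 -0.9] q [0.1  0.09 2.   0.36 0.39 1.06] t 8.55
side [[255.4, 95.6], [300.3, 83.4], [240.1, 99.8], [270.2, 91.5]]
crop 220 23
top [[201.7, 180.1], [190.1, 132.6], [205.6, 196.0], [197.9, 164.5]]
crop 110 72
```

View pics/c3.png

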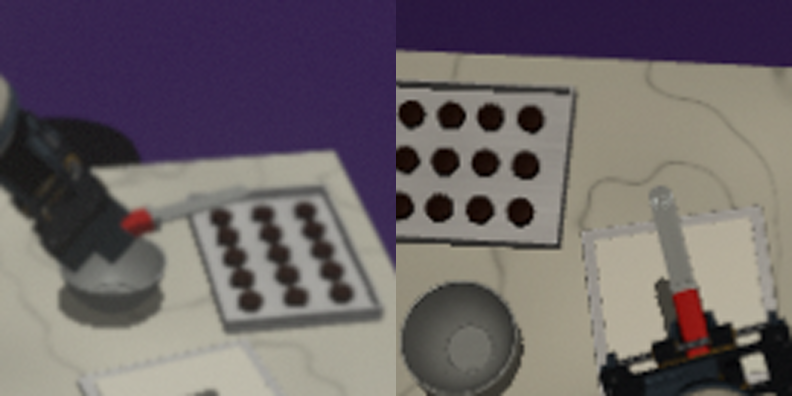

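The blade is above the panel. In crop pixels the tip is at (243,190) side and (264,190) top, and the handle–blade junction is at (154,214) side and (288,291) top.

Run:
```python
from go import *
s,t=[np.load(f'pics/{n}2.npy',allow_pickle=True).item() for n in('side','top')]
k=396/130
S=lambda x,y:np.array([220+x/k-.3,23+y/k-.3]);T=lambda x,y:np.array([110+x/k-.3,72+y/k-.3])
a,e=tri(t,T(264,188),s,S(244,189));b,f=tri(t,T(288,291),s,S(154,214))
v=a-b;print(a.round(1),e,b.round(1),f,np.linalg.norm(v),'elev',np.degrees(np.arcsin(v[2]/np.linalg.norm(v))),'yaw',np.degrees(np.arctan2(v[1],v[0])))
print('mid',(a+b)/2)
r=rot();print('tool y',r.apply([0,1,0]).round(3),'expected centre from tcp',)
p=np.array(sense()['position']);z=r.apply([0,0,1]);kx=r.apply([.766,0,.643]);print(kx, p-19*z+107.5*kx)
```

```text
[674.4 204.3 308.5] 1.7838548899713687 [574.  172.  307.3] 6.055027753622171 105.50482531972654 elev 0.669816959933613 yaw 17.844131570623727
mid [624.20131723 188.16694948 307.88525724]
tool y [ 0.31  -0.951  0.004] expected centre from tcp
[ 0.9509383   0.30969636 -0.00308351] [628.70586611 190.09620368 300.70641135]
```

Run:
```python
from go import *
print((rot().inv().apply([4,20,-98])/300).round(4))
```

```text
[-0.1835 -0.0606  0.272 ]
```

```bash
python3 -m jog '[[[0,0,0,-0.04,-0.02,0.06,1],[0,0,0,-0.05,-0.02,0.07,1],[0,0,0,-0.05,-0.0206,0.07,1],[0,0,0,-0.03,0,0.05,1],[0,0,0,-0.0135,0,0.022,1],[0,0,0,0,0,0,1],[0,0,0,0,0,0,1],[0,0,0,0,0,0,1]]]'
python3 - <<'E'
from go import *
r=rot();p=np.array(sense()['position']);z=r.apply([0,0,1]);kx=r.apply([.766,0,.643]);c=p-19*z+107.5*kx;print(kx, c,sense()['joints'])
ims=[]
for n in('side','top'):
    d=snapshot(n);np.save(f'pics/{n}3.npy',d,allow_pickle=True)
    q=proj(d,[c])[0].astype(int);x,y=np.maximum(q-65,0)
    print(n,x,y,[b for b in blobs(masks(d['img'])['red'],8)])
    ims.append(cv2.resize(d['img'][y:y+130,x:x+130,::-1],(396,396),interpolation=cv2.INTER_CUBIC))
cv2.imwrite('pics/c4.png',np.hstack(ims))
E
```

```text
t: 9.65
position: [542.1, 180.1, 194.0]
tool_rot: [-0.054, 0.928, 0.149, 0.336]
ft_force: [0.5, 1.0, -0.5]
width: 25.8
gripper_force: 30.0
[ 0.94962948  0.31368765 -0.00298574] [632.59747596 210.01814585 208.29857553] [0.14833723 0.28779039 2.11772268 1.15854256 0.11920027 0.28338202]
side 220 46 [(np.int32(28), array([265.8, 116.6]), [[261.70001220703125, 115.0999984741211], [267.70001220703125, 113.0999984741211], [269.20001220703125, 117.5999984741211], [263.20001220703125, 119.5999984741211]]), (np.int32(59), array([224.9, 217.4]), [[217.3000030517578, 221.0], [230.60000610351562, 211.10000610351562], [232.60000610351562, 213.8000030517578], [219.3000030517578, 223.8000030517578]])]
top 132 91 [(np.int32(119), array([203.5, 181. ]), [[197.8000030517578, 174.60000610351562], [205.3000030517578, 172.5], [209.5, 187.3000030517578], [202.0, 189.39999389648438]]), (np.int32(15), array([205.6, 192.1]), [[203.0, 191.0], [208.0, 191.0], [208.0, 193.0], [203.0, 193.0]]), (np.int32(82), array([268. , 238.2]), [[261.0, 232.6999969482422], [264.70001220703125, 230.0], [275.0, 243.6999969482422], [271.3999938964844, 246.5]])]
```

View pics/c4.png

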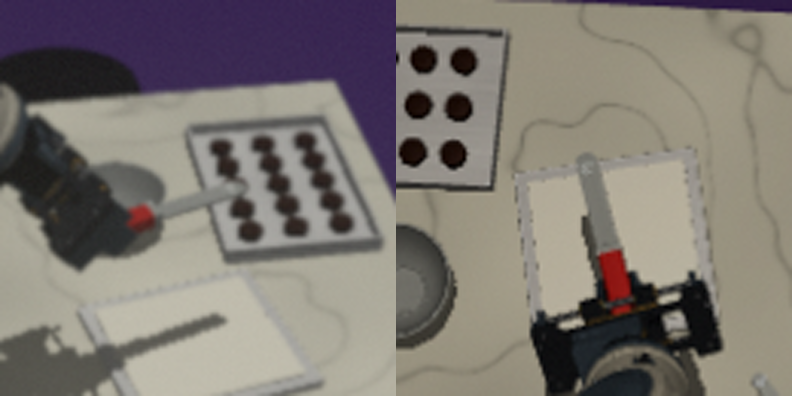

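The blade is level and nearly centred over the panel, with its tip at top crop (190,160). Joint 5 is at its range edge (0.12), though. I'll swing the knife about the vertical through the blade middle to move away from that.

Run:
```python
from go import *
s,t=[np.load(f'pics/{n}3.npy',allow_pickle=True).item() for n in('side','top')]
k=396/130
S=lambda x,y:np.array([220+x/k-.3,46+y/k-.3]);T=lambda x,y:np.array([132+x/k-.3,91+y/k-.3])
a,e=tri(t,T(190,156),s,S(244,187));b,f=tri(t,T(214,251),s,S(155,212))
v=a-b;m=(a+b)/2;print(a,e,b,f,np.linalg.norm(v),'elev',np.degrees(np.arcsin(v[2]/np.linalg.norm(v))),'mid',m)
r=rot();p=np.array(sense()['position']);c=np.array([630,208.5,205])
Z=Ro.from_euler('z',5,degrees=True)
print('turn',(r.inv().apply([0,0,5])/180).round(4),'shift before',(r.inv().apply(c-p-Z.apply(c-p))/300).round(4),'after',((Z*r).inv().apply(c-p-Z.apply(c-p))/300).round(4))
```

```text
[680.67740839 224.74057371 211.28559336] 2.9638498907788065 [578.5085553  190.42542967 213.20379116] 4.8053864884679935 107.79463406747847 elev -1.01962811691706 mid [629.59298185 207.58300169 212.24469226]
turn [ 0.0178 -0.     -0.0213] shift before [0.0007 0.0269 0.0006] after [-0.0011  0.0268 -0.0009]
```

```bash
python3 -m jog '[[[0.0178,0,-0.0213,0,0.0268,0,1],[0.0178,0,-0.0213,0,0.0268,0,1],[0,0,0,0,0,0,1]]]'
python3 -c "
from go import *
r=rot();p=np.array(sense()['position']);z=r.apply([0,0,1]);kx=r.apply([.766,0,.643]);print(kx,p-19*z+107.5*kx,np.round(sense()['joints'],3),r.apply([0,1,0]))"
```

```text
t: 10.12
position: [548.3, 164.1, 193.7]
tool_rot: [-0.083, 0.912, 0.229, 0.33]
ft_force: [-0.6, -0.2, -1.5]
width: 25.4
gripper_force: 30.0
[ 0.88173848  0.47194336 -0.00342231] [632.3795386  209.06505832 207.88458637] [-0.006  0.298  2.099  1.235  0.33  -0.042] [ 4.71896663e-01 -8.81653795e-01 -3.52373600e-04]
```

```bash
python3 -m jog '[[[0,0,0,-0.014,0,0.016,1],[0,0,0,0,0,0,1],[0,0,0,0,0,0,1],[0,0,0,0,0,0,1],[0,0,0,0,0,0,1]]]'
python3 -c "
from go import *
r=rot();s=sense();p=np.array(s['position']);z=r.apply([0,0,1]);kx=r.apply([.766,0,.643]);print(p-19*z+107.5*kx,np.round(s['joints'],3),np.abs(s['dq']).max())
a=[snapshot(n)['img'][...,::-1] for n in('side','top')]
cv2.imwrite('pics/f.png',cv2.resize(np.hstack([i[60:360,60:460] for i in a]),(800,300)))"
```

```text
t: 10.75
position: [547.4, 165.4, 187.2]
tool_rot: [-0.083, 0.912, 0.23, 0.33]
ft_force: [0.5, 0.2, -0.5]
width: 26.0
gripper_force: 30.0
[631.32933668 210.60602245 201.42218962] [-0.004  0.312  2.108  1.299  0.323 -0.109] 0.004622376555518632
```

View pics/f.png

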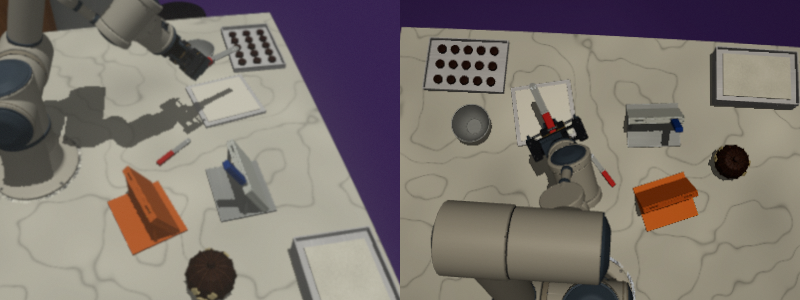

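The knife is held level over the middle of the panel. The blue knife, pumpkin and bowl are where they were, and the arm is still.

```bash
python3 -c "
from station import *
print(job_done())"
```

```text
the job is handed in; nothing more can be done
None
```

The job is handed in after about 11 s: the red knife is held still and level, blade flat, about 20 cm above the middle of the panel, with nothing else disturbed; joint 5 briefly read 0.1192 against its 0.12 limit before I moved it clear.

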